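Index the dosing carousel one hole

TASK

Press the red spring plunger on the dosing carousel down with your fingertips and, keeping it pressed, turn the round table one hole, whichever way brings the pale hourglass-shaped jigger under the dosing spout; then let the plunger spring fully back up so that it locks the table there, and move clear. Do not turn the table the wrong way or past that hole. Grasp nothing, leave the three vessels in their seats without touching or lifting them, and do not disturb the other things on the worktop.

Things in the scene. Friction and masses are not known exactly. Their poses are not given: they have to be found in the camera images.
- center (a point): Centre of the carousel's round steel turning table, on its vertical axis, at the height of its top, 105 mm above the worktop. The table is 242 mm in diameter, with a boss 8 mm high in the middle; around and under it are a fixed notched ring (258 mm, top 91 mm high) and a fixed round pedestal (280 mm). The carousel's place and yaw vary; it cannot shift on the worktop.
- spout (a point): Point straight below the dosing spout at the height of the table's top (105 mm), 95 mm from the centre, on the far side of the carousel from the robot. The spout is the tip of a white hopper with a black lid on a fixed steel post; the tip is 226 mm above the worktop, the hopper's top 330 mm; the post stands 178 mm from the centre.
- plunger_top (a point): Middle of the upper face of the red plunger knob, to press on. The knob is a dish: flat floor 42 mm in diameter at this point, 133 mm above the worktop when up, with a rim 6 mm above the floor (48 mm outside). It sits on the table 70 mm from the centre, at the start exactly opposite the spout on the near side, and travels with the table on a circle of 70 mm radius.
- plunger (a joint): How far the plunger is pressed straight down, m: 0 up, 0.012 fully down. The spring gives 4 N at the top, about 9 N at the bottom. At 0 its tooth sits in a notch (hole) of the fixed ring and locks the table, with about 2 degrees of play; from 0.007 on the table is free. Released between holes it stays down about 6 mm and springs up at the next hole.
- table (a joint): Angle of the table in rad, 0 at the start, growing counterclockwise seen from above. Holes lie every 45 degrees (0.785 rad), the neighbours at +0.785 and -0.785. The free table turns easily (about 1.5 N at the plunger) and stays where it is left. Pressing the knob and moving the fingertip along the circle carries the table along by friction and by the knob's rim.
- jigger: pale grey-white double-cone measuring jigger, hourglass shape, 45 mm in diameter, 78 mm tall; origin in the middle of its underside, z up. It stands loose in a seat next to the one under the spout, on the left or on the right of it, 45 degrees round the table.
- beaker: clear glass tumbler, 48 mm in diameter, 60 mm tall; origin in the middle of its underside. At the start it stands loose in the seat under the spout.
- shaker_matcha: Spice jar with a green label and a black cap, 44 mm in diameter, 105 mm tall; origin in the middle of its underside. It stands loose in the other seat next to the spout. All seats are black plastic rings, 61 mm outside and 55 mm inside diameter, 7 mm high, 95 mm from the centre; two further seats stay empty.
- lever (a point): Middle of the upright lever rod of the fixed black cup-sealing machine that stands left of the carousel, 0.44 m tall; the rod is at its side nearest the carousel and reaches from about 0.3 to 0.6 m high. Keep the arm clear of both, if need be by tilting the fingers so that the wrist stays nearer the robot.
- tub_white: bystander: white square plastic tub, 110 x 124 x 150 mm tall; origin in the middle of its underside; right of the carousel.
- sauce_cup: bystander: small lidded sauce cup, 73 mm in diameter, 49 mm tall; origin in the middle of its underside; on the robot's side of the carousel.
- timer: bystander: white kitchen timer standing upright, 27 x 68 x 66 mm tall; origin in the middle of its underside; behind and to the right of the carousel.

How it is judged (in metres and radians):
On the way, in this order (a step that is already met when the one before it is completed fails the run):
1. the plunger is pressed in, freeing the table, which still stands at its first hole (value of joint plunger above 0.007 m and value of joint table between -0.12 and 0.12 rad), for 0.1 s.
2. with the plunger still down, the table is between the two holes (value of joint plunger above 0.0045 m and (value of joint table above 0.3 rad or value of joint table below -0.3 rad)), for 0.05 s.
3. the jigger has come under the spout and the plunger has sprung up into the next hole (horizontal distance between jigger and spout below 0.015 m and value of joint plunger below 0.002 m), for 0.2 s.
At the end, for the whole second after the job is handed in: The jigger stands within 15 mm of the point under the spout; the plunger is up again (within 2 mm) in the hole next to its first one (table within about 0.065 rad of 45 degrees either way), the table is at rest, and all three vessels stand upright in their seats (all of step 3 and (value of joint table between 0.72 and 0.85 rad or value of joint table between -0.85 and -0.72 rad) and velocity of joint table between -0.05 and 0.05 rad/s and angle between each of jigger, beaker, shaker_matcha's own z axis and vertical below 0.15 rad and height (world z) of jigger between 0.1 and 0.113 m and height (world z) of beaker between 0.1 and 0.113 m and height (world z) of shaker_matcha between 0.1 and 0.113 m and linear speed of each of jigger, beaker, shaker_matcha below 0.03 m/s and horizontal distance between jigger and center between 0.08 and 0.11 m and horizontal distance between beaker and center between 0.08 and 0.11 m and horizontal distance between shaker_matcha and center between 0.08 and 0.11 m); the robot touches nothing.
It fails at once if the table is turned the wrong way, so that the jigger goes away from the spout (more than 15 degrees) (horizontal distance between jigger and spout above 0.096 m).
It fails at once if the table is turned well past the next hole (more than 60 degrees from its start) (value of joint table above 1.05 rad or value of joint table below -1.05 rad).
It fails at once if a vessel on the table is touched by the robot (contact force between any of the fingers, the arm and jigger above 0.5 N or contact force between any of the fingers, the arm and beaker above 0.5 N or contact force between any of the fingers, the arm and shaker_matcha above 0.5 N).
It fails at once if a vessel is lifted off the table (height (world z) of any of jigger, beaker, shaker_matcha above 0.12 m).
It fails at once if another thing on the worktop is moved by more than 20 mm (distance of any of tub_white, sauce_cup, timer from where it was at the start of the episode above 0.02 m).
It also fails if it takes over 38 s, if anything falls off the work surface, if the arm or the gripper's body presses on something with over 40 N, if the wrist force passes 120 N, or if a joint passes its speed limit or range.

ROBOT

A 6-joint arm with a two-finger parallel gripper is mounted at the origin on a cart in front of the work surface, level with it; the furniture and walls round the work are solid. World frame = base frame: x ahead of the robot, y to its left, z up, the work surface at z = 0. Lengths are in m, angles in degrees, forces in N, time in s.
With the tool pointing down it reaches from about 0.3 to 0.875 m from the base axis. Payload 4.2 kg.
Tool frame: the origin (TCP) lies at the very end of the fingers, on their centre line; the grasp point (between the pads) lies 19 mm behind it; z points along the fingers, y is the direction in which the jaws open and shut (so a half turn about z gives the same grasp; the last joint's range is limited). The gripper opens to 85 mm and grips with 20 to 120 N. Pads are 22 mm wide; open, the fingers measure 114 mm over their backs; the gripper's body (76 mm by 85 mm) begins 54 mm behind the grasp point. The pads swing forward as they close: fully open they stand 13 mm farther back than shut.
Start: joints at [-68.87, 18.312, 89.639, -0, 72.044, -1.146], TCP at [0.218, -0.532, 0.231] pointing down, gripper open.
Joint ranges: [-177.97, 177.97], [-48.28, 115.42], [12.27, 149.76], [-77.06, 257.06], [2.81, 150.46], [-146.56, 146.56]. Speed limits (degrees/s): [147.25, 147.25, 180, 180, 180, 180].

INTERFACE

Orientations are given as [roll, pitch, yaw] about the fixed x, y, z axes, in that order (R = Rz(yaw) Ry(pitch) Rx(roll)).
In Python, from workcell import arm gives the robot as it stands. Calls block until the motion is done:
- arm.goto(position, orientation): joint-space move of the TCP to a pose.
- arm.move_l(position, velocity=0.15, frame=None, max_force=None): straight line of the TCP; frame=None keeps the orientation; velocity is the mean speed in m/s. With max_force (N) it stops when the force on the tool has changed by that much, and returns True; else False.
- arm.goto_joints(angles): joint-space move.
- arm.let_go() and arm.clamp(squeeze=None): open the fingers fully, or close them until they stop; squeeze is the grip in N (None keeps the last).
- arm.sleep(seconds).
- arm.inverse_kinematics(position, orientation): joint angles nearest the present ones, or None.
- arm.state(): the state.
- arm.get_image(name): name is "side" or "top" or "wrist"; returns a dict with "img" (480x640x3 uint8, blue, green, red), "fx", "fy", "cx", "cy" (pixels), "pose" (4x4, takes a point from camera to world coordinates); the wrist camera has in their place "hand_eye" (4x4, takes a point from camera to tool coordinates, whose origin is the TCP and whose axes are the flange's). Camera axes: x right, y down, z forward; pixel columns grow to the right and rows downward; lengths in m; the calibration is good to about 2 mm. A picture is of the moment at which its call begins: read the wrist's pose just before it. There is no depth.
A pose or a line that the arm cannot do raises arm.MotionError and nothing moves.
- arm.job_done(): hands the job in, once; it reports no verdict.
The state is a dict: "time_s": time; "qpos": joint angles; "qvel": joint speeds; "joint_torque": joint torques, N m; "ee_pos": TCP position; "tool_rot": TCP orientation; "force": force on the tool from outside, world axes, zero at the start; "wrist_torque": the same for the moment, N m; "gripper_width": opening from 0.0 (shut) to 1.0 (fully open).
Only numpy, scipy, OpenCV 4.12 (cv2) and the standard library are available. Lean on these libraries where they do the work, as an engineer would, in place of code of your own. Each camera call takes 0.05 s, during which the arm holds its last target. There are 200 camera calls.

## Working session

There is one attempt and no reset: what is moved stays moved. The work goes in short steps, each a Python script; the robot and the scene stay as the last script left them, time stands still between calls to the robot, and variables do not carry over. Pictures are saved under pics/ and viewed, on a budget of 10 in all, crops included, one or two more only if the job needs it, and the job is handed in when it is done.

```bash
mkdir -p pics; python3 - <<'E'
from workcell import arm
import cv2,numpy as np
for n in("top","side"):
    d=arm.get_image(n); cv2.imwrite(f"pics/{n}0.png",d["img"]); print(n,d["fx"],d["fy"],d["cx"],d["cy"],np.round(d["pose"],4).tolist())
s=arm.state();print(s["time_s"],s["tool_rot"],s["force"])
E
```

```text
top 528.8274807654045 528.8274807654045 316.3897934782786 240.06417562387165 [[0.0029, -0.9872, 0.1597, 0.2022], [-1.0, -0.0017, 0.0077, -0.3967], [-0.0074, -0.1597, -0.9871, 1.5082], [0.0, 0.0, 0.0, 1.0]]
side 472.05638579769754 472.05638579769754 323.72968826294067 242.93974618708336 [[0.9983, -0.024, 0.0535, 0.3652], [-0.0559, -0.6673, 0.7426, -1.0187], [0.0178, -0.7444, -0.6675, 0.8424], [0.0, 0.0, 0.0, 1.0]]
0.1 [-1.79904851e+02 -2.23980151e-03  2.22772772e+01] [-0.16563893 -1.08747045  0.43929798]
```

View pics/top0.png

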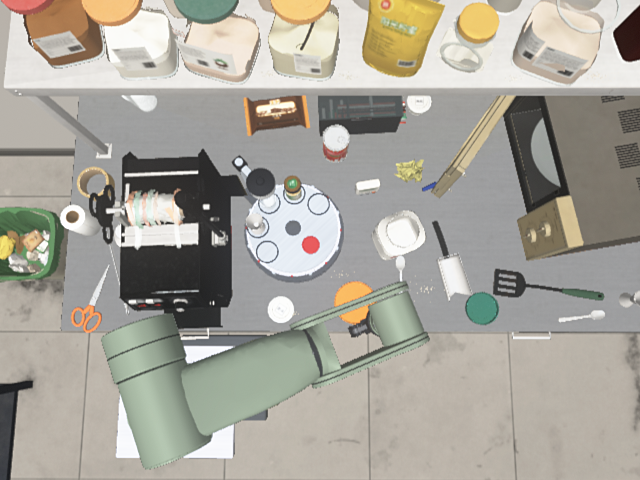

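View pics/side0.png

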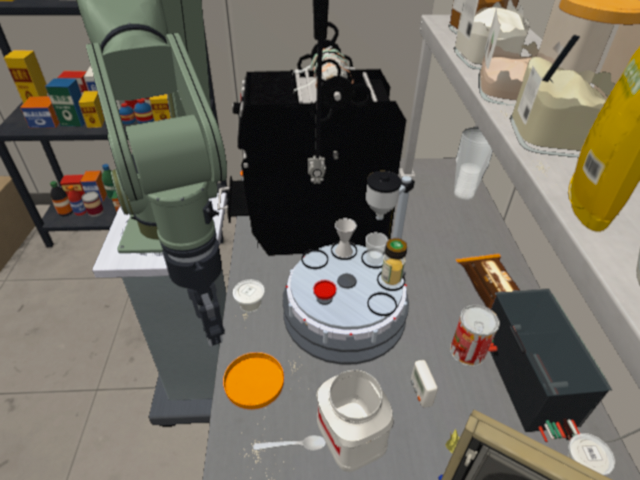

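The jigger is at top-image (257,220), left of the beaker and spout. The red knob is at (311,245) and the boss at (292,228). The table therefore has to turn clockwise (negative), which carries the knob toward the robot's side. The lever's hand grip is at side-image (317,170).

```bash
cat > h.py <<'E'
from workcell import arm
import cv2,numpy as np
def ray(d,u,v):
    P=np.array(d["pose"]); r=P[:3,:3]@np.array([(u-d["cx"])/d["fx"],(v-d["cy"])/d["fy"],1]); return P[:3,3],r/np.linalg.norm(r)
def onz(d,u,v,z):
    o,r=ray(d,u,v); return o+r*(z-o[2])/r[2]
def tri(a,b):
    (o,r),(p,s)=a,b; k=np.linalg.lstsq(np.c_[r,-s],p-o,rcond=None)[0]; A=o+k[0]*r;B=p+k[1]*s; return (A+B)/2,np.linalg.norm(A-B)
def blob(img,mask,box=None):
    n,l,st,c=cv2.connectedComponentsWithStats(mask.astype(np.uint8)); 
    return sorted([(int(st[i,4]),c[i].round(1).tolist(),st[i,:4].tolist()) for i in range(1,n)],reverse=True)
def red(img):
    b,g,r=[img[...,i].astype(int) for i in range(3)]; return (r>130)&(g<70)&(b<70)
def crop(img,x0,x1,y0,y1):
    m=np.zeros(img.shape[:2],bool); m[y0:y1,x0:x1]=1; return m
E
python3 - <<'E'
from h import *
t=arm.get_image("top"); s=arm.get_image("side")
mt=red(t["img"])&crop(t["img"],280,340,200,280); ms=red(s["img"])&crop(s["img"],290,360,260,320)
bt=blob(t["img"],mt)[0]; bs=blob(s["img"],ms)[0]; print(bt,bs)
kt=onz(t,*bt[1],.137); print("knob top",kt,"side",onz(s,*bs[1],.135),tri(ray(t,*bt[1]),ray(s,*bs[1])))
gt=t["img"].max(2)<110
print([b for b in blob(t["img"],gt&crop(t["img"],280,305,215,242))][:2])
gs=s["img"].max(2)<110
print([b for b in blob(s["img"],gs&crop(s["img"],330,362,268,292))][:2])
for u,v in[(292.5,228)]: print("boss",onz(t,u,v,.113))
print("boss side",onz(s,347,281,.113))
print("jigger",onz(s,344,258,.105),"shaker",onz(s,393,289,.105))
print("lever grip",tri(ray(t,219,238),ray(s,317,170)))
print("hopper", tri(ray(t,260,180),ray(s,383,180)))
a=t["img"][130:330,120:360]; b=s["img"][0:340,220:420]
cv2.imwrite("pics/c1.png",np.hstack([cv2.resize(a,None,fx=2,fy=2,interpolation=2)[:400],cv2.resize(b,(235,400))]))
E
```

```text
Traceback (most recent call last):
IndexError: list index out of range
```

```bash
sed -i 's/return (r>130).*/return (r>120)\&(r-g>80)\&(r-b>80)/' h.py
python3 - <<'E'
from h import *
t=arm.get_image("top"); s=arm.get_image("side")
mt=red(t["img"])&crop(t["img"],280,340,200,280); ms=red(s["img"])&crop(s["img"],290,360,260,320)
bt=blob(t["img"],mt)[0]; bs=blob(s["img"],ms)[0]; print(bt,bs)
kt=onz(t,*bt[1],.137); print("knob top",kt,"side",onz(s,*bs[1],.135),tri(ray(t,*bt[1]),ray(s,*bs[1])))
gt=t["img"].max(2)<130
print([b for b in blob(t["img"],gt&crop(t["img"],280,305,215,242))][:2])
gs=s["img"].max(2)<130
print([b for b in blob(s["img"],gs&crop(s["img"],330,362,268,292))][:2])
for u,v in[(292.5,228)]: print("boss",onz(t,u,v,.113))
print("boss side",onz(s,347,281,.113))
print("jigger",onz(s,344,258,.105),"shaker",onz(s,393,289,.105))
print("lever grip",tri(ray(t,219,238),ray(s,317,170)))
print("hopper", tri(ray(t,260,180),ray(s,383,180)))
a=t["img"][130:330,120:360]; b=s["img"][0:340,220:420]
cv2.imwrite("pics/c1.png",np.hstack([cv2.resize(a,None,fx=2,fy=2,interpolation=2)[:400],cv2.resize(b,(235,400))]))
E
```

```text
(236, [310.2, 244.5], [302, 236, 18, 18]) (315, [324.4, 289.0], [314, 281, 22, 17])
knob top [ 0.41222238 -0.36979271  0.137     ] side [ 0.41540574 -0.37122338  0.135     ] (array([ 0.41421427, -0.36958567,  0.13287177]), np.float64(0.0026986714324758183))
[(158, [292.6, 227.5], [286, 221, 14, 14])]
[(218, [346.6, 280.8], [338, 274, 19, 15])]
boss [ 0.46060691 -0.32160067  0.113     ]
boss side [ 0.46630844 -0.33004593  0.113     ]
jigger [ 0.46724697 -0.25094043  0.105     ] shaker [ 0.56275909 -0.34950951  0.105     ]
lever grip (array([ 0.40723384, -0.15722731,  0.27950396]), np.float64(0.0034058058593065426))
hopper (array([ 0.53455454, -0.25604569,  0.3191282 ]), np.float64(0.002111887733720394))
```

View pics/c1.png

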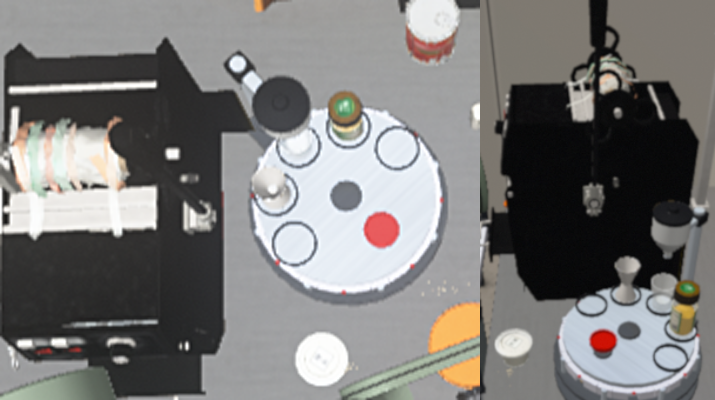

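The view confirms the layout: jigger left of the beaker, shaker right of it, and the lever to the left at about (0.41,-0.16). Next I'll fit the arm's link lengths through IK to check clearances.

```bash
cat >> h.py <<'E'
from scipy.spatial.transform import Rotation as Rn
def ori(t,phi,yd):
    "tool z tilted t deg from down toward azimuth phi; tool x near azimuth yd"
    t,p=np.radians([t,phi]); z=np.array([np.sin(t)*np.cos(p),np.sin(t)*np.sin(p),-np.cos(t)])
    x=np.array([np.cos(np.radians(yd)),np.sin(np.radians(yd)),0]); x-=z*(x@z); x/=np.linalg.norm(x)
    return Rn.from_matrix(np.c_[x,np.cross(z,x),z]).as_euler("xyz",degrees=True)
E
python3 - <<'E'
from h import *
A=[];b=[]
for p in[(.4,-.3,.2),(.5,-.3,.3),(.35,-.35,.15),(.6,-.1,.3),(.4,-.5,.4)]:
    q=arm.inverse_kinematics(list(p),[180,0,0])
    if q is None: continue
    q=np.radians(q); c=np.cumsum([q[1],q[2]])
    A+= [[np.sin(c[0]),np.sin(c[1]),0,0],[np.cos(c[0]),np.cos(c[1]),1,0]]; b+=[np.hypot(p[0],p[1]),p[2]]
    A[-1][3]=0
A=np.array(A)[:,:3]; sol,res,*_=np.linalg.lstsq(A,b,rcond=None); print("a2,d4,d1-d6",sol,res)
for nm,(x,y) in dict(start=(.412,-.371),end=(.392,-.325)).items():
  for t in(0,15,30):
    for phi in(-40,0):
      for yd in(-40,):
        q=arm.inverse_kinematics([x,y,.135],ori(t,phi,yd).tolist())
        print(nm,t,phi,None if q is None else np.round(q,1).tolist())
t=arm.get_image("top")
for u,v in[(222,325),(232,300),(205,150),(210,165)]: print(u,v,onz(t,u,v,.02).round(3),onz(t,u,v,.44).round(3))
print(arm.get_image("wrist").keys(),np.round(arm.get_image("wrist")["hand_eye"],3).tolist())
E
```

```text
a2,d4,d1-d6 [ 0.61286653  0.40537609 -0.22444717] [0.00017272]
start 0 -40 [-43.2, 21.0, 100.5, -0.0, 58.5, 86.8]
start 0 0 [-43.2, 21.0, 100.5, -0.0, 58.5, 86.8]
start 15 -40 [-43.7, 15.0, 111.8, 1.6, 38.3, 85.2]
start 15 0 [-49.7, 16.9, 108.8, 16.0, 45.6, 70.9]
start 30 -40 [-44.5, 11.2, 123.2, 8.3, 15.8, 78.2]
start 30 0 [-57.2, 15.5, 116.9, 42.6, 38.3, 44.9]
end 0 -40 [-41.0, 17.3, 106.4, -0.0, 56.3, 89.0]
end 0 0 [-41.0, 17.3, 106.4, -0.0, 56.3, 89.0]
end 15 -40 [-41.1, 11.2, 117.1, 0.5, 36.7, 88.5]
end 15 0 [-47.9, 13.1, 114.5, 16.2, 43.4, 72.2]
end 30 -40 [-41.4, 7.5, 128.3, 2.8, 14.2, 86.1]
end 30 0 [-56.0, 11.6, 122.7, 44.3, 36.4, 43.8]
222 325 [ 0.203 -0.123  0.02 ] [ 0.203 -0.2    0.44 ]
232 300 [ 0.272 -0.149  0.02 ] [ 0.253 -0.219  0.44 ]
205 150 [ 0.71  -0.057  0.02 ] [ 0.567 -0.153  0.44 ]
210 165 [ 0.665 -0.074  0.02 ] [ 0.534 -0.165  0.44 ]
dict_keys(['img', 'fx', 'fy', 'cx', 'cy', 'hand_eye']) [[0.0, -0.958, -0.288, 0.073], [1.0, 0.0, 0.001, -0.0], [-0.001, -0.288, 0.958, -0.143], [0.0, 0.0, 0.0, 1.0]]
```

```bash
python3 - <<'E'
from h import *
O=ori(12,0,150).tolist()
arm.clamp(20)
arm.goto([.40,-.385,.26],O)
s=arm.state(); w=arm.get_image("wrist"); t=arm.get_image("top")
T=np.eye(4);T[:3,:3]=Rn.from_euler("xyz",s["tool_rot"],degrees=True).as_matrix();T[:3,3]=s["ee_pos"]
w["pose"]=T@np.array(w["hand_eye"]); np.save("w.npy",w,allow_pickle=True)
cv2.imwrite("pics/w1.png",w["img"]); cv2.imwrite("pics/t1.png",t["img"][120:340,180:420])
b=blob(w["img"],red(w["img"]))[:2]; print(b)
print("knob wrist@.137",onz(w,*b[0][1],.137)); print(s["time_s"],s["ee_pos"],s["qpos"],s["gripper_width"],s["force"])
E
```

```text
[(16379, [95.4, 75.6], [22, 2, 147, 148]), (3849, [334.9, 203.7], [300, 169, 72, 70])]
knob wrist@.137 [ 0.28098705 -0.4433772   0.137     ]
2.925 [ 0.39984221 -0.38522815  0.25995454] [ -50.38759526   11.61060406   95.77954189   10.14506048   65.23771842
 -113.45786984] 0.005397775509061091 [0.37304093 0.27784147 0.41261334]
```

View pics/w1.png

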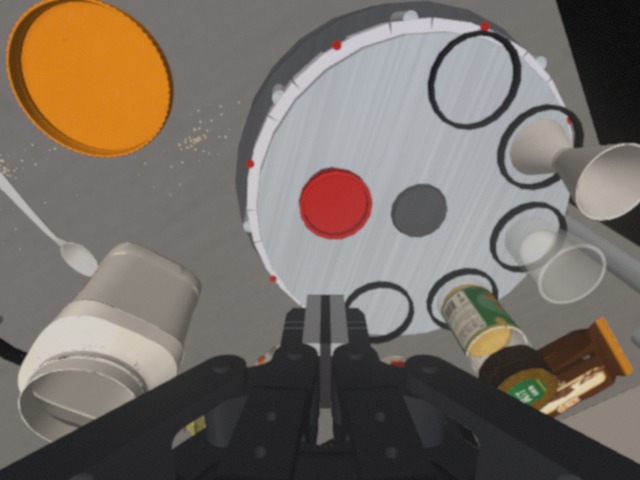

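The wrist view shows the knob at (335,204), the boss at (419,210), and seats at about (475,80), (540,147), (528,237), (462,298) and (380,312).

```bash
python3 - <<'E'
from h import *
from scipy.optimize import least_squares
w=np.load("w.npy",allow_pickle=True).item(); t=arm.get_image("top")
k=onz(w,335,203.7,.138)[:2]
g=(w["img"].max(2)<110)&crop(w["img"],380,455,175,245); bb=blob(w["img"],g)[0]; print(bb)
c=onz(w,*bb[1],.113)[:2]
S=np.array([onz(w,u,v,.112)[:2] for u,v in[(475,80),(540,147),(528,237),(462,298),(380,312)]])
print("knob",k,"boss",c,"d",np.linalg.norm(k-c),"ang",np.degrees(np.arctan2(*(k-c)[::-1])))
f=least_squares(lambda p:np.hypot(*(S-p).T)-.095,c); print("ctr from seats",f.x,f.fun.round(4))
print("seat angles",np.degrees(np.arctan2(*(S-f.x).T[::-1])))
# side/top again: red centroid, rim height
m=red(t["img"])&crop(t["img"],280,340,200,280); b=blob(t["img"],m)[0]; print("top knob",onz(t,*b[1],.137),b[1])
E
```

```text
(2242, [418.6, 210.0], [391, 184, 56, 53])
knob [ 0.41381918 -0.37075052] boss [ 0.46201082 -0.32335559] d 0.06759225855858361 ang -135.47754996598385
ctr from seats [ 0.46204194 -0.32354289] [-0.0013 -0.0002  0.0007 -0.0006 -0.0011]
seat angles [132.34479034  87.76197704  43.30191978  -0.58423788 -44.08803691]
top knob [ 0.32930964 -0.32158179  0.137     ] [291.5, 276.0]
```

```bash
python3 - <<'E'
from h import *
st=lambda:(lambda s:(round(s["time_s"],2),np.round(s["ee_pos"],4).tolist(),np.round(s["force"],2).tolist()))(arm.state())
k=[.4125,-.3715]
arm.move_l(k+[.155],velocity=.1); print(st())
r=arm.move_l(k+[.122],velocity=.02,max_force=2.5); print(r,st())
z=arm.state()["ee_pos"][2]
if r:
    arm.move_l(k+[z-.010],velocity=.02); arm.sleep(.3); print(st())
E
```

```text
(4.29, [0.4128, -0.372, 0.1557], [-0.41, -0.1, 0.56])
True (5.34, [0.4125, -0.3715, 0.1334], [-0.11, -0.06, 3.92])
(6.28, [0.4129, -0.372, 0.1242], [-0.9, 0.6, 7.4])
```

```bash
python3 - <<'E'
from h import *
st=lambda:(lambda s:(round(s["time_s"],2),np.round(s["ee_pos"],4).tolist(),np.round(s["force"],2).tolist()))(arm.state())
c=np.array([.462,-.3235])
arm.move_l([.4125,-.3715,.1215],velocity=.02); arm.sleep(.2); print(st())
for a in np.arange(-141,-181.1,-5):
    p=c+.0695*np.array([np.cos(np.radians(a)),np.sin(np.radians(a))])
    arm.move_l([*p,.1215],velocity=.04); print(a,st())
arm.sleep(.2)
t=arm.get_image("top"); w=arm.get_image("side")
cv2.imwrite("pics/r1.png",np.hstack([cv2.resize(t["img"][140:320,200:380],(400,400)),cv2.resize(w["img"][140:370,210:440],(400,400))]))
print(st())
E
```

```text
(6.73, [0.4131, -0.3722, 0.1225], [-1.0, -0.33, 7.38])
-141.0 (7.04, [0.4091, -0.3675, 0.1227], [1.62, 2.86, 7.82])
-146.0 (7.34, [0.4057, -0.3626, 0.1228], [0.86, 2.78, 7.7])
-151.0 (7.64, [0.4026, -0.3575, 0.1228], [1.37, 1.22, 8.99])
-156.0 (7.94, [0.4, -0.3522, 0.1228], [2.07, 1.89, 7.25])
-161.0 (8.24, [0.3978, -0.3466, 0.1229], [2.14, 2.26, 7.26])
-166.0 (8.54, [0.396, -0.3409, 0.1228], [2.18, 1.82, 8.32])
-171.0 (8.84, [0.395, -0.3352, 0.1229], [2.42, 0.76, 8.23])
-176.0 (9.14, [0.3946, -0.3294, 0.1231], [1.89, 0.54, 7.59])
-181.0 (9.44, [0.3947, -0.3235, 0.1232], [4.13, 0.3, 8.09])
(9.74, [0.3947, -0.3236, 0.1231], [2.75, 0.02, 8.15])
```

View pics/r1.png

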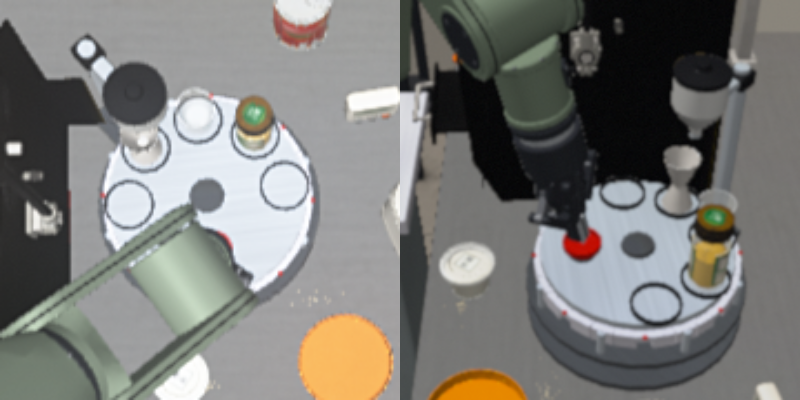

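The table turned clockwise and the jigger is now below the hopper. I'll raise slowly and watch the force: it persists to the top if the tooth drops into the hole, and vanishes about halfway if it doesn't.

```bash
python3 - <<'E'
from h import *
st=lambda:(lambda s:(round(s["time_s"],2),np.round(s["ee_pos"],4).tolist(),np.round(s["force"],2).tolist()))(arm.state())
x,y=.3925,-.3242
for z in(.1245,.1265,.1275,.1285,.1295,.1305):
    arm.move_l([x,y,z],velocity=.02); arm.sleep(.1); f=st(); print(z,f)
    if f[2][2]<2: break
s=arm.get_image("side"); t=arm.get_image("top")
for n,d,bx in(("s",s,(220,440,140,370)),):
    print(blob(d["img"],red(d["img"])&crop(d["img"],280,360,240,330))[:2])
E
```

```text
0.1245 (10.17, [0.3947, -0.3257, 0.126], [2.88, -0.13, 6.07])
0.1265 (10.52, [0.3947, -0.3257, 0.128], [4.22, -0.49, 6.07])
0.1275 (10.87, [0.3945, -0.3257, 0.1286], [4.78, -1.45, 4.99])
0.1285 (11.22, [0.3941, -0.3257, 0.129], [5.07, -3.13, 0.91])
[(202, [315.1, 279.4], [304, 271, 22, 15]), (1, [304.0, 319.0], [304, 319, 1, 1])]
```

```bash
python3 - <<'E'
from h import *
s=arm.state(); w=arm.get_image("wrist")
T=np.eye(4);T[:3,:3]=Rn.from_euler("xyz",s["tool_rot"],degrees=True).as_matrix();T[:3,3]=s["ee_pos"]
w["pose"]=T@np.array(w["hand_eye"]); np.save("w2.npy",w,allow_pickle=True)
cv2.imwrite("pics/w2.png",w["img"])
E
```

```text
(no output)
```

View pics/w2.png

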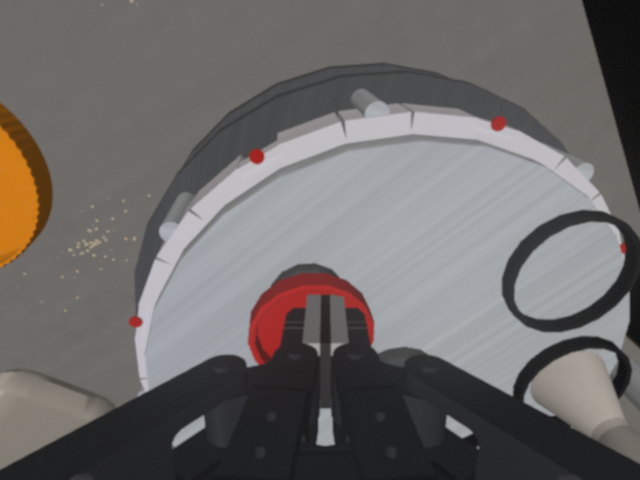

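```bash
python3 - <<'E'
from h import *
c=np.array([.462,-.3235])
for f,pts in(("w.npy",[("free",475,80,.112),("jig",540,147,.112),("knob",335,203.7,.138)]+[("dot",u,v,.091) for u,v in[(272,279),(250,163),(336,45),(485,27),(570,121)]]),
 ("w2.npy",[("free",570,271,.112),("knobrimL",249,333,.133),("knobrimR",374,333,.133),("knobtop",315,276,.133)]+[("dot",u,v,.091) for u,v in[(135,321),(257,156),(498,123),(624,247)]])):
    w=np.load(f,allow_pickle=True).item()
    for n,u,v,z in pts:
        p=onz(w,u,v,z)[:2]; d=p-c; print(f,n,p.round(4),"r",np.hypot(*d).round(4),"ang",np.degrees(np.arctan2(d[1],d[0])).round(1))
w=np.load("w2.npy",allow_pickle=True).item()
m=red(w["img"])&crop(w["img"],200,400,262,420); ys,xs=np.nonzero(m); print(xs.min(),xs.max(),ys.min())
E
```

```text
w.npy free [ 0.399  -0.2543] r 0.0936 ang 132.3
w.npy jig [ 0.4657 -0.2289] r 0.0947 ang 87.7
w.npy knob [ 0.4138 -0.3708] r 0.0675 ang -135.6
w.npy dot [ 0.464  -0.4524] r 0.1289 ang -89.1
w.npy dot [ 0.3734 -0.4115] r 0.1249 ang -135.2
w.npy dot [ 0.3378 -0.3203] r 0.1243 ang 178.5
w.npy dot [ 0.3782 -0.2297] r 0.1258 ang 131.8
w.npy dot [ 0.4708 -0.1939] r 0.1299 ang 86.1
w2.npy free [ 0.4465 -0.23  ] r 0.0948 ang 99.4
w2.npy knobrimL [ 0.3818 -0.3512] r 0.0848 ang -160.9
w2.npy knobrimR [ 0.4087 -0.3129] r 0.0543 ang 168.8
w2.npy knobtop [ 0.3742 -0.3186] r 0.0879 ang 176.8
w2.npy dot [ 0.3733 -0.4119] r 0.1252 ang -135.1
w2.npy dot [ 0.3379 -0.3198] r 0.1241 ang 178.3
w2.npy dot [ 0.3775 -0.2298] r 0.1261 ang 132.0
w2.npy dot [ 0.4694 -0.194 ] r 0.1298 ang 86.7
249 372 283
```

The table is about 10–12° short of the hole (free seat at 99.4°, target about 87.3°); the finger slipped until it met the rim. I'll sweep on with light pressure, the rim pushing, until the tooth drops in and the force jumps.

```bash
python3 - <<'E'
from h import *
st=lambda:(lambda s:(round(s["time_s"],2),np.round(s["ee_pos"],4).tolist(),np.round(s["force"],2).tolist()))(arm.state())
c=np.array([.462,-.3235])
for a in np.arange(-179,-195,-1):
    p=c+.0685*np.array([np.cos(np.radians(a)),np.sin(np.radians(a))])
    arm.move_l([*p,.1275],velocity=.03); f=st(); print(a,f)
    if f[2][2]>5 or abs(f[2][1])>12: break
s=arm.state(); w=arm.get_image("wrist")
T=np.eye(4);T[:3,:3]=Rn.from_euler("xyz",s["tool_rot"],degrees=True).as_matrix();T[:3,3]=s["ee_pos"]
w["pose"]=T@np.array(w["hand_eye"]); np.save("w3.npy",w,allow_pickle=True)
cv2.imwrite("pics/w3.png",w["img"])
E
```

```text
-179 (11.62, [0.3944, -0.3255, 0.1281], [3.22, -1.43, 5.77])
```

View pics/w3.png

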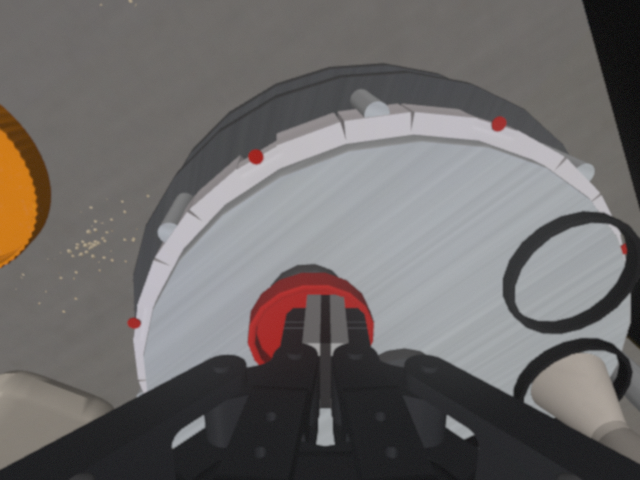

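Nothing has moved; the stop came only from re-touching the stuck plunger. I'll continue without that early stop and end on a force jump relative to the running level.

```bash
python3 - <<'E'
from h import *
st=lambda:(lambda s:(round(s["time_s"],2),np.round(s["ee_pos"],4).tolist(),np.round(s["force"],2).tolist()))(arm.state())
c=np.array([.462,-.3235])
for a in np.arange(-180,-188.1,-1):
    p=c+.0685*np.array([np.cos(np.radians(a)),np.sin(np.radians(a))])
    arm.move_l([*p,.1275],velocity=.03); f=st(); print(a,f)
    if abs(f[2][1])>9: break
s=arm.state(); w=arm.get_image("wrist")
T=np.eye(4);T[:3,:3]=Rn.from_euler("xyz",s["tool_rot"],degrees=True).as_matrix();T[:3,3]=s["ee_pos"]
w["pose"]=T@np.array(w["hand_eye"]); np.save("w3.npy",w,allow_pickle=True)
cv2.imwrite("pics/w4.png",w["img"])
E
```

```text
-180.0 (11.92, [0.3944, -0.3242, 0.1282], [2.21, -0.89, 6.93])
-181.0 (12.17, [0.3944, -0.323, 0.1282], [3.33, -1.35, 5.41])
-182.0 (12.42, [0.3945, -0.3219, 0.1282], [2.65, -1.4, 6.32])
-183.0 (12.67, [0.3945, -0.3208, 0.1282], [2.46, -1.8, 6.19])
-184.0 (12.92, [0.3947, -0.3196, 0.1283], [2.97, -0.92, 5.75])
-185.0 (13.17, [0.3948, -0.3184, 0.1283], [3.43, -1.86, 6.76])
-186.0 (13.42, [0.3949, -0.3172, 0.1283], [3.62, -1.2, 6.16])
-187.0 (13.67, [0.3951, -0.3161, 0.1283], [3.82, -1.13, 5.72])
-188.0 (13.92, [0.3953, -0.315, 0.1283], [3.46, -2.07, 6.61])
```

View pics/w4.png

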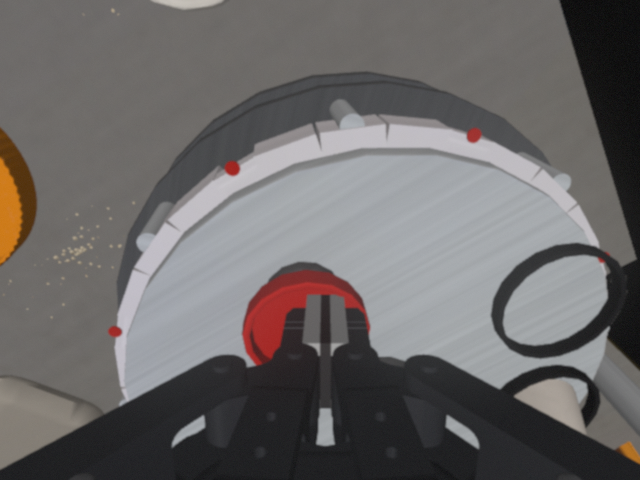

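```bash
python3 - <<'E'
from h import *
st=lambda:(lambda s:(round(s["time_s"],2),np.round(s["ee_pos"],4).tolist(),np.round(s["force"],2).tolist()))(arm.state())
c=np.array([.462,-.3235])
w=np.load("w3.npy",allow_pickle=True).item()
d=onz(w,559,299.5,.112)[:2]-c; A=np.degrees(np.arctan2(d[1],d[0])); print("free seat",A,np.hypot(*d))
rem=A-87.2; print("rem",rem)
end=-188-min(max(rem,0),8)
def go(a,z):
    p=c+.0685*np.array([np.cos(np.radians(a)),np.sin(np.radians(a))]); arm.move_l([*p,z],velocity=.02)
for a in np.linspace(-188,end,6)[1:]:
    go(a,.1275); print(round(a,1),st())
for z in(.1285,.1295,.1305):
    go(end,z); arm.sleep(.15); f=st(); print(z,f)
    if f[2][2]<2: break
E
```

```text
free seat 91.51067930086502 0.09574927681427839
rem 4.310679300865019
-188.9 (14.22, [0.3955, -0.3139, 0.1283], [3.91, -1.48, 6.3])
-189.7 (14.47, [0.3957, -0.313, 0.1283], [3.27, -1.72, 4.99])
-190.6 (14.72, [0.3959, -0.312, 0.1284], [3.0, -1.98, 5.73])
-191.4 (14.97, [0.396, -0.3109, 0.1283], [2.67, -1.2, 5.68])
-192.3 (15.22, [0.3962, -0.31, 0.1284], [3.71, -1.54, 6.26])
0.1285 (15.62, [0.3962, -0.31, 0.1293], [3.42, -2.04, 6.08])
0.1295 (16.02, [0.3962, -0.31, 0.1303], [3.26, -1.42, 5.53])
0.1305 (16.42, [0.3961, -0.3099, 0.1312], [4.81, -2.48, 3.58])
```

The force now persists above the earlier stuck height, so the plunger is rising. I'll lift clear and check.

```bash
python3 - <<'E'
from h import *
st=lambda:(lambda s:(round(s["time_s"],2),np.round(s["ee_pos"],4).tolist(),np.round(s["force"],2).tolist()))(arm.state())
p=arm.state()["ee_pos"]
for z in(.132,.133,.135,.16): arm.move_l([.395,-.3102,z],velocity=.03); print(z,st())
arm.move_l([.36,-.36,.22],velocity=.12)
s=arm.state(); w=arm.get_image("wrist")
T=np.eye(4);T[:3,:3]=Rn.from_euler("xyz",s["tool_rot"],degrees=True).as_matrix();T[:3,3]=s["ee_pos"]
w["pose"]=T@np.array(w["hand_eye"]); np.save("w5.npy",w,allow_pickle=True)
print(st()); cv2.imwrite("pics/w5.png",w["img"])
E
```

```text
0.132 (16.67, [0.3957, -0.3107, 0.1324], [5.74, -1.49, 3.96])
0.133 (16.92, [0.3957, -0.3107, 0.1333], [5.84, -0.33, 4.01])
0.135 (17.17, [0.3951, -0.3107, 0.1348], [3.79, -3.3, 1.44])
0.16 (18.15, [0.3948, -0.31, 0.1598], [1.09, -0.65, -0.58])
(19.06, [0.3598, -0.3593, 0.2192], [0.67, 0.04, 0.09])
```

View pics/w5.png

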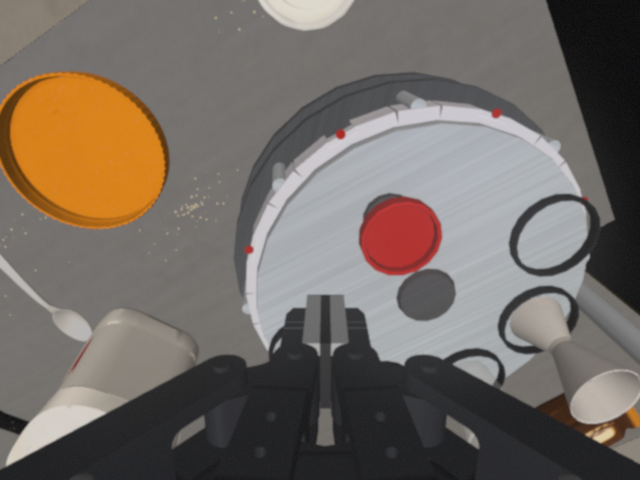

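The knob at (400,236) looks raised, and the vessels are standing. I'll measure the angle and the knob height, then back away and take a last side view.

```bash
python3 - <<'E'
from h import *
c=np.array([.462,-.3235])
w=np.load("w5.npy",allow_pickle=True).item()
for n,u,v in(("free",555,234.5),("jig",538.5,320)):
    d=onz(w,u,v,.112)[:2]-c; print(n,np.degrees(np.arctan2(d[1],d[0])),np.hypot(*d))
b=[x for x in blob(w["img"],red(w["img"])) if 350<x[1][0]<450][0]; print(b)
d=onz(w,*b[1],.138)[:2]-c; print("knob",np.degrees(np.arctan2(d[1],d[0])),np.hypot(*d))
arm.goto([.25,-.50,.26],ori(0,0,22).tolist())
s=arm.get_image("side"); t=arm.get_image("top")
bs=blob(s["img"],red(s["img"])&crop(s["img"],280,360,240,330))[0]; print("side",bs)
bt=blob(t["img"],red(t["img"])&crop(t["img"],280,340,200,280)); print("top",bt[:2])
if bt: print("height",tri(ray(t,*bt[0][1]),ray(s,*bs[1])))
cv2.imwrite("pics/f.png",np.hstack([cv2.resize(t["img"][140:320,200:380],(400,400)),cv2.resize(s["img"][140:370,210:440],(400,400))]))
print(arm.state()["time_s"],arm.state()["force"])
E
```

```text
free 86.93489478153997 0.09548731918454362
jig 42.37934626026448 0.09563865047277023
(4531, [400.1, 236.7], [361, 199, 80, 76])
knob 176.37769154466892 0.06783044894659504
side (282, [313.8, 271.2], [303, 263, 22, 17])
top [(239, [290.5, 251.8], [282, 244, 18, 17]), (3, [325.7, 262.7], [325, 262, 2, 2])]
height (array([ 0.39475502, -0.31790389,  0.1326967 ]), np.float64(0.0027161377262009596))
20.975 [0.24096793 0.14192223 0.58769056]
```

View pics/f.png

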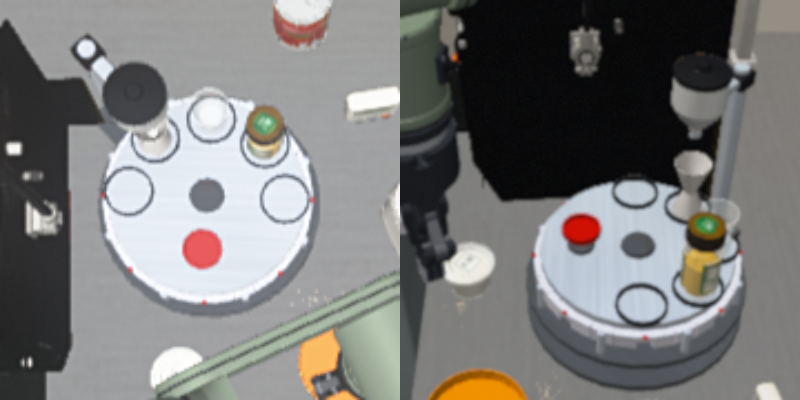

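```bash
python3 -c "
from workcell import arm
arm.job_done()"
```

```text
the job is handed in; nothing more can be done
```

The table is turned one hole clockwise with the jigger under the dosing spout, and I've handed the job in; no verdict was reported. The jigger stood left of the spout at the start.

I pressed the plunger with the closed fingers and swept it round. On the first sweep the fingertip slipped in the dish until it met the rim, so the table stopped about 10–12° short. I noticed when the force vanished as I raised the fingers. I swept on with the rim pushing until the plunger rose into the hole, then moved clear.

Last checks:
- **Table angle:** the two seats measured turned by −45.4° and −45.3°. The knob alone gave −48°, which disagrees somewhat and is probably an error in how I measured it.
- **Plunger:** the knob is back at 132.7 mm, against 132.9 mm at the start by the same method, so it is up.
- **Vessels and bystanders:** all three vessels look upright in their seats with the jigger below the spout. I saw nothing else moved in the pictures, but did not measure the bystanders.
- **Arm:** it is clear of the carousel with near-zero tool force. The clock read about 21 s.

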